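# Shut the air valve under the sliding cover

## Task

The measuring machine's air has to be turned off: with the fingertips push the loose cover plate of the grey air service box by its bar, sliding it along its guides all the way to the end stop on the robot's left so that the valve well lies open. Then push the valve handle with the round disc end through its quarter turn until it is fully shut. Lift nothing, keep the cover flat in its guides and at its stop, leave the plain straight handle as it is, disturb none of the things standing about, and finish clear of everything.

Things in the scene. Friction and masses are not known exactly. Their poses are not given: they have to be found in the camera images.
- service_box: Fixed grey box, 190 (own x) x 524 (own y) mm, origin at the centre of its underside on the table; own y points roughly to the robot's left. Two rims along y, tops at 70 mm height, carry the cover; steel guide ribs (inner faces at x = +-87 mm) and end stops (inner faces at y = +-250 mm) rise to 80 mm. Behind: fixed manifold block 50 mm high, x 95 to 165 mm, gauges standing on it.
- well (a point): Centre of the open valve well, at floor level (10 mm above the table), box x 0, y -120 mm. The well spans box x -75 to +75 mm and y -245 to +5 mm; axes as the box's. From y = +5 mm on the box is filled to a blank deck, 66 mm high, over which the cover parks.
- cover: Loose aluminium plate 170 (x) x 250 (y) x 6 mm, 0.5 to 0.75 kg, flat on the rims between the guide ribs (2 mm play a side). Origin at the centre of its underside, 70 mm above the table; axes as the box's. Starts with its centre at box y -124 to -105 mm, hiding both valves; at the far stop it is at y = +125 mm. Friction only, under 10 N.
- cover_bar (a point): Centre of the upright bar on the cover, fixed across its middle: 100 mm along x, 12 mm thick along y, rising 24 mm above the cover's top face (76 to 100 mm above the table); this point is 18 mm above the cover's underside.
- marked_handle (a joint): Angle of the marked valve's handle (round disc end) about its upright pivot. 0 = open, pointing along the box's own -x (to the robot); turns clockwise seen from above; 1.57 = shut, against a stop, pointing along the box's own +y. Starts at 0 to 0.2. Dry friction 0.15 N m (3 to 4 N at the disc); stays where it is left.
- marked_end (a point): Centre of the marked handle's disc: 30 mm diameter, 12 mm thick, steel, 45 mm from the pivot, at the end of a 12 mm wide arm; the handle lies from 46 to 58 mm above the table (this point at 52 mm).
- marked_pivot (a point): On the marked handle's pivot axis, 52 mm above the table (mid-height of the handle), at box x = +30 mm, y = -175 or -80 mm: the marked and plain valves may be in either place. Under each handle are a 30 mm square brass body and a pipe along box x, all below 36 mm height except the 12 mm stem on the axis.
- plain_handle (a joint): Angle of the other valve's handle, same values and motion; it must be left alone. Starts at 0 to 0.2.
- plain_end (a point): Point on the plain handle 45 mm from its pivot; that handle is a straight steel bar, 60 mm long from the pivot, 12 mm wide, 12 mm thick, at the same height, with a square end and no disc.
- ring_gauge: Bystander: steel ring, 52 mm across, 18 mm high, standing on the manifold block behind the box.
- plug_gauge: Bystander: upright steel cylinder 22 mm across, 45 mm high, standing on the manifold block.
- gauge_block: Bystander: steel slip gauge 9 x 35 x 30 mm, standing on the manifold block.
- bracket: Bystander: machined aluminium bracket, 60 x 50 mm, 53 mm high, on the table in front of the box.
- screwdriver: Bystander: screwdriver 170 mm long lying on the table in front of the box.
- wipe_bottle: Bystander: closed white bottle, 54 mm across, 140 mm high, on the table beyond the box's left (+y) end.
- ref_ball: Bystander: white 25 mm ball on a dark stem and 48 mm foot, 80 mm high, on the table beyond the box's right (-y) end.

How it is judged:
On the way, in this order (a step that is already met when the one before it is completed fails the run):
1. the cover is slid to within 15 mm of its end stop, flat in its guides (y of cover in the frame of service_box above 0.11 m and height (world z) of cover between 0.064 and 0.078 m and angle between cover's own z axis and vertical below 0.08 rad), for 0.2 s.
2. the marked handle is pushed shut (value of joint marked_handle above 1.45 rad and y of cover in the frame of service_box above 0.11 m), for 0.2 s.
At the end, for the whole second after the job is handed in: The cover lies flat in its guides within 15 mm of its end stop, at rest; the marked handle is at 1.45 rad or more (stop at 1.57), at rest; the end of the plain handle is within 12 mm of where it was (all of step 2 and height (world z) of cover between 0.064 and 0.078 m and angle between cover's own z axis and vertical below 0.08 rad and distance of plain_end from where it was at the start of the episode below 0.012 m and linear speed of cover below 0.01 m/s and velocity of joint marked_handle below 0.05 rad/s); the robot touches nothing.
It fails at once if the cover is lifted or tipped out of its guides (underside over 82 mm, or tilted over 0.12 rad) (height (world z) of cover above 0.082 m or angle between cover's own z axis and vertical above 0.12 rad).
It fails at once if the plain handle is moved (its end by over 15 mm) (distance of plain_end from where it was at the start of the episode above 0.015 m).
It fails at once if a bystander is moved by over 20 mm (distance of any of ring_gauge, plug_gauge, gauge_block, bracket, screwdriver, wipe_bottle, ref_ball from where it was at the start of the episode above 0.02 m).
It also fails if it takes over 51 s, if anything falls off the work surface, if the arm or the gripper's body presses on something with over 40 N, if the wrist force passes 120 N, or if a joint passes its speed limit or range.

## Robot

A 6-joint arm with a two-finger parallel gripper is mounted at the origin on the work surface. World frame = base frame: x ahead of the robot, y to its left, z up, the work surface at z = 0. Lengths are in m, angles in rad, forces in N, time in s.
With the tool pointing down it reaches from about 0.225 to 0.875 m from the base axis. Payload 3.4 kg.
Tool frame: the origin (TCP) lies at the very end of the fingers, on their centre line; the grasp point (between the pads) lies arm.grasp_offset behind it (arm.grasp_offset is the distance from the TCP to the grasp point, in m); z points along the fingers, y is the line along which they close (so a half turn about z gives the same grasp; the last joint's range is limited). The gripper opens to 85 mm and grips with 20 to 120 N. Pads are 22 mm wide; open, the fingers measure 114 mm over their backs; the gripper's body (76 mm by 85 mm) begins 54 mm behind the grasp point. The pads swing forward as they close: fully open they stand 13 mm farther back than shut.
Start: joints at [1.171, 0.276, 1.505, -0, 1.361, -0.121], TCP at [0.158, 0.553, 0.231] pointing down, gripper open.
Joint ranges: [-2.89, 2.89], [-0.75, 2.08], [0.22, 2.7], [-1.18, 4.32], [0.11, 2.71], [-2.7, 2.7]. Speed limits (rad/s): [2.57, 2.57, 3.14, 3.14, 3.14, 3.14].

## Interface

Orientations are given as a unit quaternion [x, y, z, w].
In Python, from station import arm gives the robot as it stands.
- The arm moves only by the tool step_arm, never from a script. Its argument "series" is a list of rows, each a list of 7 numbers: the shift along the tool's x, y, z in units of 30 mm (1.0 is 30 mm), then the turn, a rotation vector about the tool's x, y, z in units of 5 degrees (1.0 is 5 degrees), then the opening, from 0 (shut) to 1 (fully open). In form: [[x, y, z, ax, ay, az, grip], ...]. A call has 1 to 8 rows; each row is the pose to reach, as a shift and turn from the pose commanded when the call began, along the tool's axes at that moment; what a row does not reach only later rows make up. A row lasts 1/10 s, in which the tool goes at most 50 mm and 8.59 degrees, less where a joint would pass 70% of its speed; a pose out of reach is approached as far as the arm can. A call with a gripper value outside its range is refused whole. The fingers move at their own pace and stop on an object; "squeeze" is the grip in N (left out, the last holds). Time passes only in rows, so rows that repeat a pose let the fingers close. It gives the time, the measured TCP pose, the force, the opening and the grip force at its end, in the units of the state.
- arm.read_state(): the state, without advancing time (a new reading comes with each control period).
- arm.get_image(name): name is "side" or "top"; returns a dict with "image" (480x640x3 uint8, red, green, blue), "fovy" (degrees; the focal length in pixels is half the picture's height over the tangent of half this angle, whatever the lens; pixels are square), "cx", "cy" (the principal point, pixels), "cam_to_world" (4x4, takes a point from camera to world coordinates). Camera axes: x right, y down, z forward; pixel columns grow to the right and rows downward; lengths in m; the calibration is good to about 2 mm. A picture is of the moment at which its call begins. There is no depth.
- arm.finish_job(): hands the job in; it is judged then, once.
Trained networks look in the newest picture that a camera, given by its name, has taken for a name from the list of things; names that differ only in an ending like _2 or _b are one class to them, and where a whole thing is asked for, a point or a joint stands for the part that bears it (a point fixed in the world has none). Each returns a list of dicts, best first, with "score" (0 to 1); they miss things now and then, are a little off and sometimes report something else, mostly with a low value. They report only what shows in the picture. A call takes as long as a camera call.
- arm.look_for(camera, thing): "centre" ([x, y, z] in m, in world coordinates, good to about 4 mm: the middle of the surface that is visible of it).
- arm.regions_of(camera, thing): "pixels" (480x640 bool, what is visible of it).
The state is a dict: "t": time; "q": joint angles; "qvel": joint speeds; "joint_efforts": joint torques, N m; "position": TCP position; "tool_rot": TCP orientation; "ft_force": force on the tool from outside, world axes, zero at the start; "moment": the same for the moment, N m; "gripper_width": finger opening in m; "grip_force": force on a finger pad.
Only numpy, scipy, OpenCV 4.12 (cv2) and the standard library are available. Lean on these libraries where they do the work, as an engineer would, in place of code of your own. Each camera call takes 0.05 s, during which the arm holds its last target. There are 200 camera calls.

## Working session

There is one attempt and no reset: what is moved stays moved. The work goes in short steps, Python scripts to look and compute and a tool call to move; the robot and the scene stay as the last step left them, time stands still between calls to the robot, and variables do not carry over. Pictures are saved under pics/ and viewed, at most 10 in all, crops included, and the job is handed in when it is done.

Besides the shell and the picture viewer there is one more tool, called after "Call:" as name([rows], argument=value, ...), one row to a line, values as JSON. step_arm: Moves the arm, as the interface text tells. Its arguments: {"type":"object","properties":{"series":{"type":"array","items":{"type":"array","items":{"type":"number"}}},"squeeze":{"type":"number"}},"required":["series"]}

```bash
mkdir -p pics; ls; python3 - <<'E'
from station import arm
import cv2
s=arm.read_state(); print({k:s[k] for k in('t','position','tool_rot','gripper_width')}, arm.grasp_offset)
for c in('top','side'):
    d=arm.get_image(c); cv2.imwrite(f'pics/{c}0.png',d['image'][:,:,::-1]); print(c,d['fovy'],d['cam_to_world'][:3,3].round(3))
    for n in('service_box','cover','cover_bar','bracket','screwdriver','wipe_bottle','ref_ball','ring_gauge','plug_gauge','gauge_block'):
        r=arm.look_for(c,n); print(n,[(x['centre'],round(x['score'],2)) for x in r[:2]])
E
```

```text
pics
{'t': 0.0, 'position': array([0.15804903, 0.55231131, 0.23045399]), 'tool_rot': array([ 1.38948862e-01,  9.90299148e-01, -8.70529222e-04, -2.29315236e-04]), 'gripper_width': 0.08518318390913986} 0.0187
top 57.3648882590497 [0.529 0.05  1.005]
service_box [([0.5687, 0.0798, 0.069], 0.85)]
cover [([0.48, -0.1026, 0.0749], 0.84)]
cover_bar [([0.4759, -0.1034, 0.075], 0.6)]
bracket [([0.3852, 0.146, 0.0077], 0.57)]
screwdriver [([0.3402, -0.1298, 0.0217], 0.7)]
wipe_bottle [([0.5626, 0.3277, 0.0902], 0.94), ([0.3399, -0.1266, 0.0207], 0.51)]
ref_ball [([0.4464, -0.3234, 0.0212], 0.68)]
ring_gauge [([0.6628, 0.1039, 0.0682], 0.64)]
plug_gauge [([0.5713, 0.0801, 0.071], 0.35)]
gauge_block [([0.6427, -0.0104, 0.0802], 0.43)]
side 55.66195108347734 [ 0.454 -0.733  0.574]
service_box [([0.5397, -0.1364, 0.0559], 0.65)]
cover [([0.4735, -0.1377, 0.0779], 0.95)]
cover_bar [([0.4809, -0.1334, 0.0738], 0.66)]
bracket [([0.3879, 0.1438, 0.016], 0.71)]
screwdriver [([0.3363, -0.1446, 0.0214], 0.73)]
wipe_bottle [([0.558, 0.322, 0.0889], 0.62)]
ref_ball [([0.4387, -0.3384, 0.013], 0.56), ([0.4752, -0.1344, 0.0767], 0.47)]
ring_gauge [([0.6582, 0.0928, 0.062], 0.8)]
plug_gauge [([0.5904, -0.1845, 0.0818], 0.64)]
gauge_block [([0.6367, -0.0173, 0.0701], 0.57), ([0.3921, 0.1395, 0.014], 0.48)]
```

View pics/top0.png

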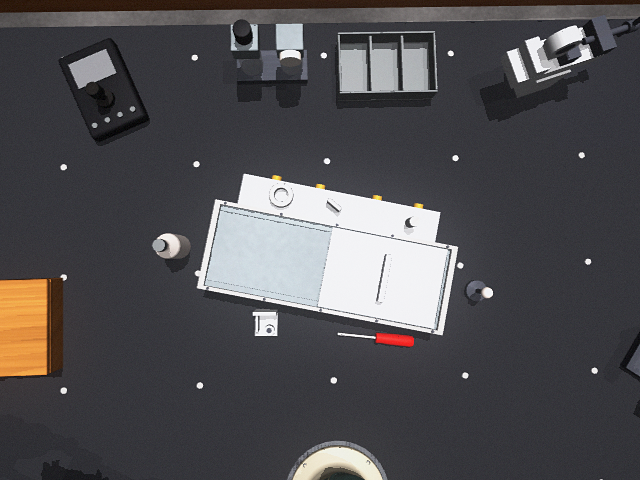

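View pics/side0.png

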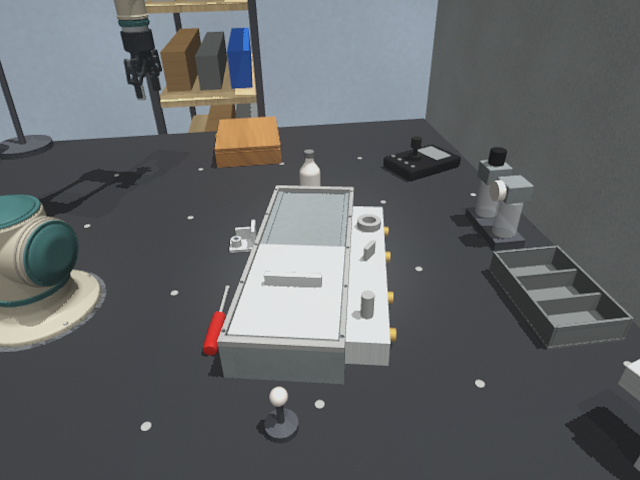

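The top view shows the box with outer corners near (217,200), (457,246), (441,334) and (198,289). The bar runs from about (388,254) to (380,303), and the arm is out of view. The side view agrees: cover at the near (right) end, gauges on the manifold block behind, screwdriver and bracket in front.

```bash
cat > h.py <<'E'
from station import arm
import numpy as np, cv2
def proj(d,uv,z):
    f=240/np.tan(np.radians(d['fovy']/2)); T=np.array(d['cam_to_world'])
    uv=np.atleast_2d(uv).astype(float)
    r=np.c_[(uv[:,0]-d['cx'])/f,(uv[:,1]-d['cy'])/f,np.ones(len(uv))]@T[:3,:3].T
    return T[:3,3]+r*((z-T[2,3])/r[:,2])[:,None]
def pix(d,P):
    f=240/np.tan(np.radians(d['fovy']/2)); T=np.array(d['cam_to_world'])
    c=(np.atleast_2d(P)-T[:3,3])@T[:3,:3]
    return np.c_[f*c[:,0]/c[:,2]+d['cx'],f*c[:,1]/c[:,2]+d['cy']]
E
python3 - <<'E'
from h import *
d=arm.get_image('top'); print(d['cx'],d['cy'])
C=proj(d,[(217,200),(457,246),(441,334),(198,289)],.08)
print(C.round(4)); print([round(np.linalg.norm(C[i]-C[(i+1)%4]),4) for i in range(4)])
c=C.mean(0); v=(C[0]+C[3]-C[1]-C[2]); yaw=np.arctan2(v[1],v[0])-np.pi/2
print('box',c,yaw)
B=proj(d,[(388,254),(380,303)],.1); print(B)
R=np.array([[np.cos(yaw),-np.sin(yaw)],[np.sin(yaw),np.cos(yaw)]])
print('bar in box',(B[:,:2]-c[:2])@R)
# refine: minAreaRect of box region
for c_ in('top',):
  r=arm.regions_of(c_,'cover_bar')
  for x in r[:3]: 
    ys,xs=np.nonzero(x['pixels']); print(x['score'],len(xs),cv2.minAreaRect(np.c_[xs,ys].astype(np.float32)))
im=d['image'][180:350,180:480,::-1]; cv2.imwrite('pics/crop0.png',cv2.resize(im,None,fx=2.6,fy=2.6,interpolation=cv2.INTER_CUBIC))
E
```

```text
319.33665520845335 234.51037720381007
[[ 0.6531  0.2366  0.08  ]
 [ 0.5411 -0.2686  0.08  ]
 [ 0.3572 -0.2262  0.08  ]
 [ 0.4678  0.2795  0.08  ]]
[np.float64(0.5175), np.float64(0.1887), np.float64(0.5176), np.float64(0.1901)]
box [0.50480785 0.0053093  0.08      ] -0.2167061755550208
[[ 0.52860056 -0.11697556  0.1       ]
 [ 0.42846369 -0.09660802  0.1       ]]
bar in box [[ 0.04952918 -0.11430896]
 [-0.05264489 -0.11594863]]
0.68 9279 ((382.2421569824219, 277.39337158203125), (117.73237609863281, 80.43334197998047), 10.933816909790039)
```

View pics/crop0.png

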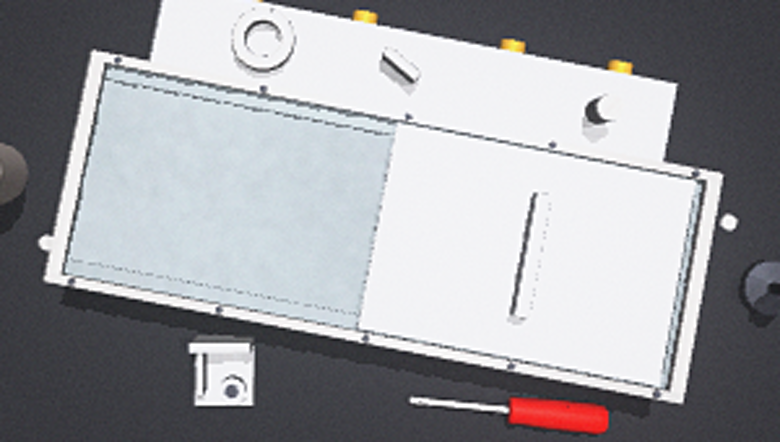

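The crop puts the box corners at about (215,199), (458,246), (443,335) and (197,288). That gives a box size of roughly 520 x 190 mm, which fits. The bar is at box y ≈ -0.115. The current tool axes already nearly match the box, with tool y along box +y.

```bash
cat >> h.py <<'E'
from scipy.spatial.transform import Rotation as Ro
C0=np.array([.505,.0053]); YAW=-.217
RB=np.array([[np.cos(YAW),-np.sin(YAW)],[np.sin(YAW),np.cos(YAW)]])
def b2w(x,y): return C0+RB@[x,y]
def where():
    s=arm.read_state(); p=np.array(s['position'])
    print('t',round(s['t'],2),'box',(RB.T@(p[:2]-C0)).round(4),'z',p[2].round(4),'F box',(RB.T@np.array(s['ft_force'])[:2]).round(1),np.round(s['ft_force'][2],1),'w',round(s['gripper_width'],4))
def go(x,y,z):
    s=arm.read_state(); R=Ro.from_quat(s['tool_rot'])
    D=np.c_[np.r_[-RB[:,0],0],np.r_[RB[:,1],0],[0,0,-1]]
    print('shift',(R.as_matrix().T@(np.r_[b2w(x,y),z]-s['position'])/.03).round(2),'turn',np.degrees((R.inv()*Ro.from_matrix(D)).as_rotvec()/5).round(2))
E
python3 - <<'E'
from h import *
d=arm.get_image('top')
P=[(215.4,199.2),(457.7,246.5),(442.7,335),(196.5,288.1)]
C=proj(d,P,.08);print(C.mean(0),[round(np.linalg.norm(C[i]-C[(i+1)%4]),4) for i in range(4)])
v=(C[0]+C[3]-C[1]-C[2]); print(np.arctan2(v[1],v[0])-np.pi/2)
where(); go(0,-.165,.23)
E
```

```text
[0.50491655 0.00566508 0.08      ] [np.float64(0.5228), np.float64(0.1894), np.float64(0.5249), np.float64(0.1899)]
-0.22096090651976774
t 1.25 box [-0.4565  0.46  ] z 0.2313 F box [-0.5  0.7] 0.4 w 0.0853
shift [-16.47 -19.86   0.04] turn [ 0.   -0.   -0.71]
```

Call:
step_arm([
  [-1.1, -1.3, 0, 0, 0, -0.7, 0],
  [-2.2, -2.6, 0, 0, 0, -0.7, 0],
  [-3.3, -3.9, 0, 0, 0, -0.7, 0],
  [-4.4, -5.2, 0, 0, 0, -0.7, 0],
  [-5.5, -6.5, 0, 0, 0, -0.7, 0],
  [-6.6, -7.8, 0, 0, 0, -0.7, 0],
  [-7.7, -9.1, 0, 0, 0, -0.7, 0],
  [-8.3, -9.9, 0, 0, 0, -0.7, 0],
], squeeze=20)

```text
t: 2.05
position: [0.3166, 0.1964, 0.2316]
tool_rot: [0.109, 0.994, -0.0, 0.001]
ft_force: [0.2, 1.4, 0.3]
gripper_width: -0.0001
grip_force: 0.0
```

```bash
python3 -c "
from h import *
where(); go(0,-.165,.15)"
```

```text
t 2.05 box [-0.2251  0.1461] z 0.2316 F box [-0.1  1.4] 0.3 w -0.0001
shift [ -7.52 -10.36   2.73] turn [ 0.    0.02 -0.02]
```

Call:
step_arm([
  [-1, -1.3, 0, 0, 0, 0, 0],
  [-2, -2.7, 0, 0, 0, 0, 0],
  [-3, -4.1, 0, 0, 0, 0, 0],
  [-4, -5.5, 0, 0, 0, 0, 0],
  [-5, -6.9, 0.3, 0, 0, 0, 0],
  [-6, -8.2, 0.8, 0, 0, 0, 0],
  [-7, -9.5, 1.5, 0, 0, 0, 0],
  [-7.5, -10.3, 2.4, 0, 0, 0, 0],
])

```text
t: 2.85
position: [0.4714, -0.1547, 0.1605]
tool_rot: [0.109, 0.994, -0.001, 0.003]
ft_force: [-0.1, -0.2, -0.2]
gripper_width: 0.0001
grip_force: 0.0
```

Call:
step_arm([
  [0, 0, 0.3, 0, 0, 0, 0],
  [0, 0, 0.3, 0, 0, 0, 0],
])

```text
t: 3.05
position: [0.4673, -0.1511, 0.1486]
tool_rot: [0.11, 0.994, 0.001, -0.002]
ft_force: [-0.3, -0.4, -0.7]
gripper_width: -0.0002
grip_force: 0.0
```

```bash
python3 - <<'E'
from h import *
d=arm.get_image('side')
where(); go(0,-.155,.084)
cv2.imwrite('pics/side1.png',cv2.resize(d['image'][180:400,180:440,::-1],None,fx=2.6,fy=2.6))
E
```

```text
t 3.1 box [-0.0028 -0.1602] z 0.15 F box [-1.   0.9] -0.6 w -0.0001
shift [-0.1   0.17  2.2 ] turn [ 0.02 -0.03 -0.02]
```

View pics/side1.png

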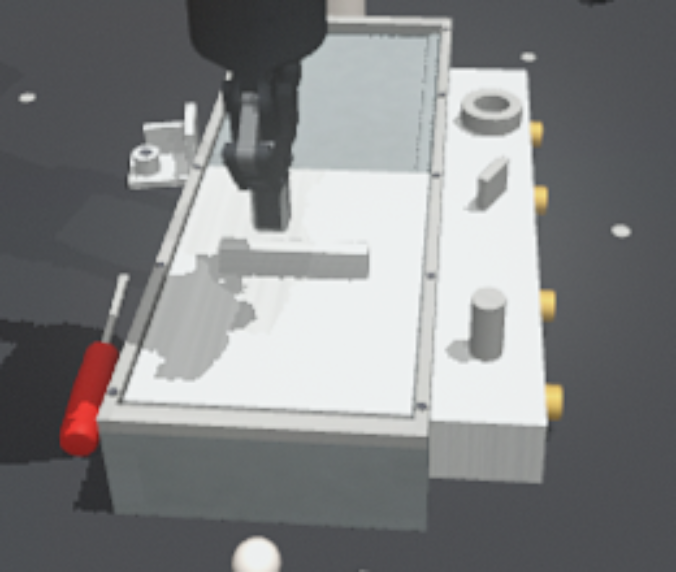

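The crop shows the shut fingertips at about (270,225), seemingly just beyond the bar at (295,260). That is parallax, because the tip is 5 cm above the bar top and 4 cm on its near side. I'm descending here.

Call:
step_arm([
  [-0.1, 0, 1.0, 0, 0, 0, 0],
  [-0.1, 0, 1.7, 0, 0, 0, 0],
  [-0.1, 0, 2.1, 0, 0, 0, 0],
  [-0.1, 0, 2.2, 0, 0, 0, 0],
  [-0.1, 0, 2.2, 0, 0, 0, 0],
])

```text
t: 3.6
position: [0.4719, -0.1509, 0.0855]
tool_rot: [0.108, 0.994, -0.0, 0.001]
ft_force: [0.1, -1.1, 0.7]
gripper_width: -0.0002
grip_force: 0.0
```

Call:
step_arm([
  [0, 0.2, 0, 0, 0, 0, 0],
  [0, 0.4, 0, 0, 0, 0, 0],
  [0, 0.6, 0, 0, 0, 0, 0],
  [0, 0.8, 0, 0, 0, 0, 0],
  [0, 1.0, 0, 0, 0, 0, 0],
  [0, 1.2, 0, 0, 0, 0, 0],
])

```text
t: 4.2
position: [0.4798, -0.1178, 0.0849]
tool_rot: [0.108, 0.994, -0.002, 0.0]
ft_force: [-2.4, -5.0, 0.8]
gripper_width: -0.0001
grip_force: 2.8
```

```bash
python3 - <<'E'
from h import *
d=arm.get_image('top')
where(); print([(x['centre'],x['score']) for x in arm.look_for('top','cover')])
cv2.imwrite('pics/top1.png',cv2.resize(d['image'][180:350,180:480,::-1],None,fx=2.6,fy=2.6))
E
```

```text
t 4.25 box [ 0.0018 -0.1246] z 0.0849 F box [ 0.7 -3.9] 1.4 w -0.0004
[([0.3412, -0.1099, 0.0224], 0.66)]
```

View pics/top1.png

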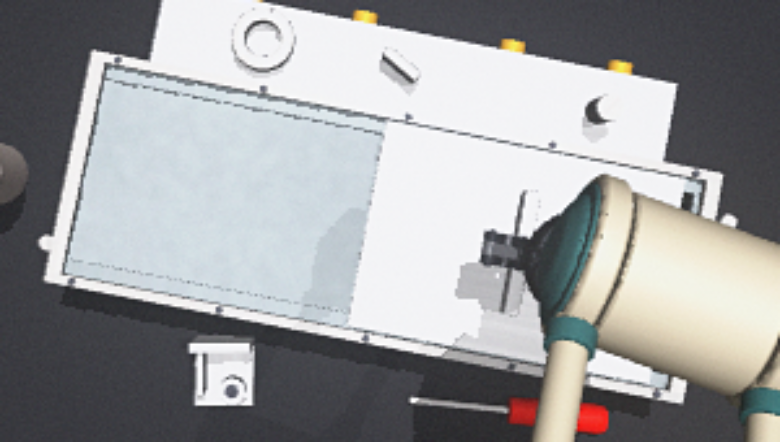

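The cover edge moved about 10 crop pixels (8 mm), with the fingers in contact near the middle of the bar and a 4–5 N push. Continuing along the guides.

Call:
step_arm([
  [0, 0.3, 0, 0, 0, 0, 0],
  [0, 0.7, 0, 0, 0, 0, 0],
  [0, 1.1, 0, 0, 0, 0, 0],
  [0, 1.5, 0, 0, 0, 0, 0],
  [0, 1.9, 0, 0, 0, 0, 0],
  [0, 2.3, 0, 0, 0, 0, 0],
  [0, 2.7, 0, 0, 0, 0, 0],
  [0, 3.1, 0, 0, 0, 0, 0],
])

```text
t: 5.1
position: [0.4996, -0.027, 0.0849]
tool_rot: [0.108, 0.994, -0.001, 0.0]
ft_force: [-0.9, -5.8, 2.3]
gripper_width: -0.0005
grip_force: 3.2
```

Call:
step_arm([
  [0, 0.4, 0, 0, 0, 0, 0],
  [0, 0.8, 0, 0, 0, 0, 0],
  [0, 1.2, 0, 0, 0, 0, 0],
  [0, 1.6, 0, 0, 0, 0, 0],
  [0, 2.0, 0, 0, 0, 0, 0],
  [0, 2.4, 0, 0, 0, 0, 0],
  [0, 2.8, 0, 0, 0, 0, 0],
  [0, 3.1, 0, 0, 0, 0, 0],
])

```text
t: 5.9
position: [0.5195, 0.0638, 0.0849]
tool_rot: [0.108, 0.994, -0.002, -0.0]
ft_force: [-1.3, -8.2, 3.7]
gripper_width: 0.0001
grip_force: 3.8
```

```bash
python3 - <<'E'
from h import *
where(); go(0,.103,.085)
E
```

```text
t 5.9 box [0.0016 0.0603] z 0.0849 F box [ 0.5 -8.3] 3.7 w 0.0001
shift [ 0.05  1.42 -0.01] turn [-0.04  0.    0.01]
```

Call:
step_arm([
  [0, 0.3, 0, 0, 0, 0, 0],
  [0, 0.6, 0, 0, 0, 0, 0],
  [0, 0.8, 0, 0, 0, 0, 0],
  [0, 1.0, 0, 0, 0, 0, 0],
  [0, 1.15, 0, 0, 0, 0, 0],
  [0, 1.25, 0, 0, 0, 0, 0],
  [0, 1.35, 0, 0, 0, 0, 0],
])

```text
t: 6.6
position: [0.528, 0.1026, 0.0849]
tool_rot: [0.108, 0.994, -0.002, -0.0]
ft_force: [-0.5, -7.7, 4.5]
gripper_width: -0.0002
grip_force: 3.9
```

Call:
step_arm([
  [0, 0.05, 0, 0, 0, 0, 0],
  [0, 0.1, 0, 0, 0, 0, 0],
  [0, 0.1, 0, 0, 0, 0, 0],
])

```text
t: 6.9
position: [0.5287, 0.1056, 0.0849]
tool_rot: [0.108, 0.994, -0.002, -0.0]
ft_force: [-0.8, -6.1, 3.7]
gripper_width: -0.0
grip_force: 3.4
```

Call:
step_arm([
  [0, 0.05, 0, 0, 0, 0, 0],
  [0, 0.1, 0, 0, 0, 0, 0],
  [0, 0.1, 0, 0, 0, 0, 0],
])

```text
t: 7.2
position: [0.5293, 0.1085, 0.0849]
tool_rot: [0.108, 0.994, -0.002, -0.0]
ft_force: [-0.2, -7.5, 3.9]
gripper_width: -0.0001
grip_force: 3.5
```

```bash
python3 - <<'E'
from h import *
where()
E
```

```text
t 7.2 box [0.0015 0.106 ] z 0.0849 F box [ 1.4 -7.4] 3.9 w -0.0001
```

Call:
step_arm([
  [0, 0.04, 0, 0, 0, 0, 0],
  [0, 0.08, 0, 0, 0, 0, 0],
  [0, 0.08, 0, 0, 0, 0, 0],
])

```text
t: 7.5
position: [0.5295, 0.1096, 0.0849]
tool_rot: [0.108, 0.994, -0.003, -0.0]
ft_force: [-1.6, -9.5, 5.1]
gripper_width: -0.0003
grip_force: 5.3
```

Call:
step_arm([
  [0, 0.04, 0, 0, 0, 0, 0],
  [0, 0.08, 0, 0, 0, 0, 0],
  [0, 0.08, 0, 0, 0, 0, 0],
])

```text
t: 7.8
position: [0.5293, 0.11, 0.0849]
tool_rot: [0.107, 0.994, -0.005, -0.001]
ft_force: [-2.2, -15.7, 6.4]
gripper_width: -0.0003
grip_force: 8.2
```

The force has risen to 16 N with no further motion, so the cover is at its stop. Next I back off, rise and look into the well.

Call:
step_arm([
  [0, -0.4, 0, 0, 0, 0, 0],
  [0, -0.8, 0, 0, 0, 0, 0],
  [0, -1, -1.2, 0, 0, 0, 0],
  [0, -1, -2.4, 0, 0, 0, 0],
  [1.4, -1, -3.4, 0, 0, 0, 0],
  [3, -1, -3.5, 0, 0, 0, 0],
  [4.6, -1, -3.5, 0, 0, 0, 0],
  [5, -1, -3.5, 0, 0, 0, 0],
])

```text
t: 8.6
position: [0.3716, 0.1187, 0.1891]
tool_rot: [0.108, 0.994, 0.0, -0.002]
ft_force: [0.4, 0.2, 0.2]
gripper_width: 0.0
grip_force: 0.0
```

```bash
python3 - <<'E'
from h import *
d=arm.get_image('top')
where()
for c in('top','side'):
  arm.get_image(c)
  for n in('marked_end','plain_end','cover_bar'):
    print(c,n,[(np.r_[RB.T@(np.array(x['centre'][:2])-C0),x['centre'][2]].round(3),round(x['score'],2)) for x in arm.look_for(c,n)])
im=d['image'].copy(); cv2.imwrite('pics/top2.png',cv2.resize(im[170:350,180:480,::-1],None,fx=2.6,fy=2.6,interpolation=cv2.INTER_CUBIC))
for y in(-.175,-.08): print(y,pix(d,np.r_[b2w(.03,y),.052]),pix(d,np.r_[b2w(-.015,y),.052]))
E
```

```text
t 8.65 box [-0.154   0.0823] z 0.1893 F box [-1.6  0.1] -0.1 w 0.0005
top marked_end [(array([ 0.004, -0.076,  0.061]), 0.86)]
top plain_end [(array([ 0.014, -0.169,  0.058]), 0.72)]
top cover_bar [(array([-0.004,  0.127,  0.072]), 0.63)]
side marked_end [(array([ 0.007, -0.081,  0.057]), 0.57), (array([ 0.126, -0.164,  0.084]), 0.51)]
side plain_end [(array([ 0.009, -0.175,  0.06 ]), 0.79)]
side cover_bar [(array([0.   , 0.104, 0.073]), 0.73)]
-0.175 [[409.66078733 268.03050581]] [[406.04909046 288.43014472]]
-0.08 [[366.91716047 259.93785372]] [[363.19092879 280.35256799]]
```

View pics/top2.png

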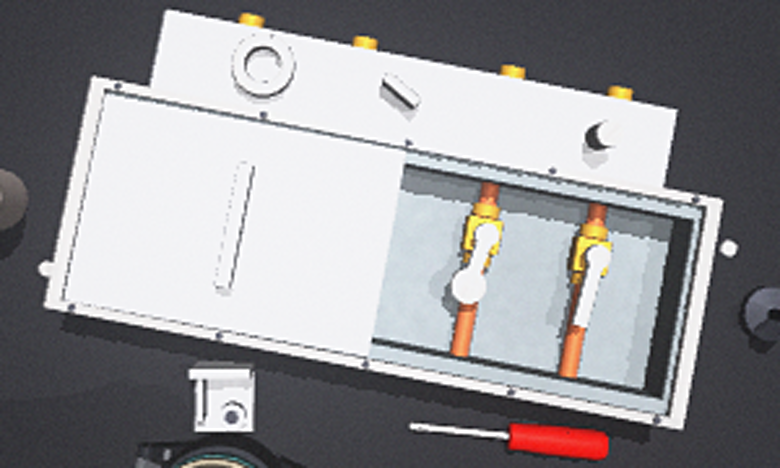

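The well is open. The disc handle sits at crop (468,287), i.e. box y −0.08 and turned about 0.1 rad, and the plain handle is at crop (585,300), box y −0.175. The cover bar is at crop (235,228), box y about +0.125. Next I enter the well between the two handles.

Call:
step_arm([
  [-0.8, -1.2, 0, 0, 0, 0, 0],
  [-1.6, -2.4, 0, 0, 0, 0, 0],
  [-2.4, -3.6, 0, 0, 0, 0, 0],
  [-3.2, -4.8, 0, 0, 0, 0, 0],
  [-4.0, -6.0, 0.4, 0, 0, 0, 0],
  [-4.4, -6.6, 1.2, 0, 0, 0, 0],
  [-4.5, -6.8, 1.9, 0, 0, 0, 0],
  [-4.5, -6.8, 2.0, 0, 0, 0, 0],
])

```text
t: 9.85
position: [0.4645, -0.1113, 0.1268]
tool_rot: [0.11, 0.994, 0.001, -0.003]
ft_force: [-0.7, -0.5, -0.2]
gripper_width: 0.0003
grip_force: 0.0
```

```bash
python3 - <<'E'
from h import *
arm.get_image('side'); where(); go(-.018,-.123,.046)
E
```

```text
t 9.9 box [-0.0145 -0.1218] z 0.1276 F box [-0.   0.1] 0.1 w 0.0002
shift [ 0.1  -0.04  2.72] turn [ 0.01 -0.05 -0.03]
```

Call:
step_arm([
  [0.1, 0, 0.6, 0, 0, 0, 0],
  [0.1, 0, 1.2, 0, 0, 0, 0],
  [0.1, 0, 1.8, 0, 0, 0, 0],
  [0.1, 0, 2.3, 0, 0, 0, 0],
  [0.1, 0, 2.6, 0, 0, 0, 0],
  [0.1, 0, 2.7, 0, 0, 0, 0],
  [0.1, 0, 2.7, 0, 0, 0, 0],
])

```text
t: 10.6
position: [0.4629, -0.1094, 0.0489]
tool_rot: [0.108, 0.994, 0.0, 0.0]
ft_force: [0.3, -1.0, 0.1]
gripper_width: 0.0
grip_force: 0.0
```

```bash
python3 - <<'E'
from h import *
d=arm.get_image('side'); where(); go(-.018,-.1024,.046)
cv2.imwrite('pics/side2.png',cv2.resize(d['image'][180:400,180:440,::-1],None,fx=2.6,fy=2.6))
E
```

```text
t 10.65 box [-0.0161 -0.1212] z 0.0492 F box [0.7 0.3] 1.0 w 0.0002
shift [0.06 0.63 0.11] turn [-0.    0.01 -0.  ]
```

View pics/side2.png

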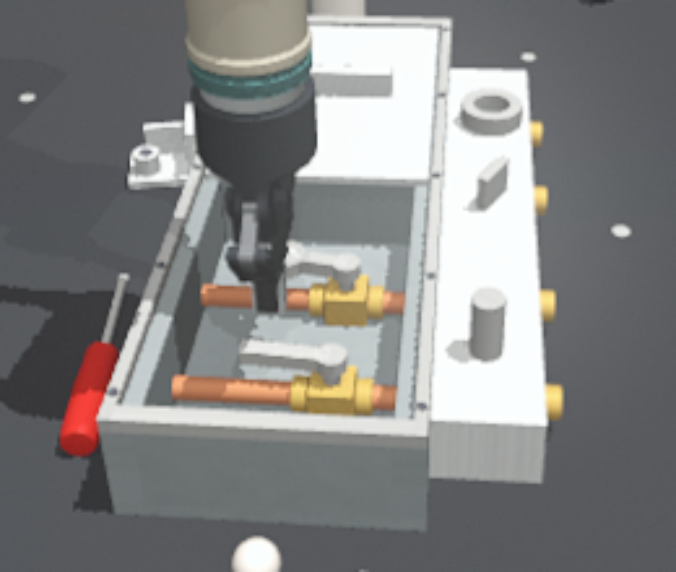

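The shut fingertips at crop (268,300) stand between the disc handle (behind) and the plain handle (in front), clear of both. Now I sweep along the disc's arc.

Call:
step_arm([
  [0, 0.3, 0.1, 0, 0, 0, 0],
  [0, 0.55, 0.1, 0, 0, 0, 0],
  [0.1, 0.8, 0.1, 0, 0, 0, 0],
  [0.15, 1.1, 0.1, 0, 0, 0, 0],
  [0.15, 1.35, 0.1, 0, 0, 0, 0],
  [0.15, 1.6, 0.1, 0, 0, 0, 0],
  [0.15, 1.8, 0.1, 0, 0, 0, 0],
  [0.15, 1.8, 0.1, 0, 0, 0, 0],
])

```text
t: 11.45
position: [0.4686, -0.0543, 0.0452]
tool_rot: [0.108, 0.994, 0.001, -0.001]
ft_force: [-1.6, 0.8, 0.7]
gripper_width: -0.0001
grip_force: 0.9
```

```bash
python3 - <<'E'
from h import *
where(); go(-.0115,-.048,.046); go(.002,-.045,.046)
E
```

```text
t 11.45 box [-0.0227 -0.066 ] z 0.0452 F box [-1.7  0.4] 0.7 w -0.0001
shift [-0.37  0.6  -0.03] turn [ 0.01 -0.03 -0.  ]
shift [-0.82  0.7  -0.03] turn [ 0.01 -0.03 -0.  ]
```

Call:
step_arm([
  [-0.1, 0.2, 0, 0, 0, 0, 0],
  [-0.2, 0.4, 0, 0, 0, 0, 0],
  [-0.35, 0.6, 0, 0, 0, 0, 0],
  [-0.5, 0.65, 0, 0, 0, 0, 0],
  [-0.65, 0.7, 0, 0, 0, 0, 0],
  [-0.75, 0.7, 0, 0, 0, 0, 0],
  [-0.75, 0.7, 0, 0, 0, 0, 0],
])

```text
t: 12.15
position: [0.4961, -0.0391, 0.0452]
tool_rot: [0.109, 0.994, 0.001, -0.001]
ft_force: [-3.9, 2.0, -0.7]
gripper_width: -0.0
grip_force: 1.5
```

Call:
step_arm([
  [-0.05, 0, 0, 0, 0, 0, 0],
  [-0.1, 0, 0, 0, 0, 0, 0],
  [-0.1, 0, 0, 0, 0, 0, 0],
])

```text
t: 12.45
position: [0.4994, -0.0408, 0.0455]
tool_rot: [0.109, 0.994, 0.0, -0.0]
ft_force: [-3.7, 1.6, 0.3]
gripper_width: 0.0001
grip_force: 1.6
```

```bash
python3 - <<'E'
from h import *
where()
E
```

```text
t 12.45 box [ 0.0045 -0.0463] z 0.0455 F box [-3.9  0.8] 0.3 w 0.0001
```

Call:
step_arm([
  [-0.05, 0, 0, 0, 0, 0, 0],
  [-0.1, 0, 0, 0, 0, 0, 0],
  [-0.1, 0, 0, 0, 0, 0, 0],
])

```text
t: 12.75
position: [0.5025, -0.0417, 0.0456]
tool_rot: [0.109, 0.994, -0.0, 0.0]
ft_force: [-3.6, 1.6, 0.5]
gripper_width: 0.0002
grip_force: 1.7
```

Call:
step_arm([
  [-0.04, 0, 0, 0, 0, 0, 0],
  [-0.08, 0, 0, 0, 0, 0, 0],
  [-0.08, 0, 0, 0, 0, 0, 0],
])

```text
t: 13.05
position: [0.5028, -0.0417, 0.0454]
tool_rot: [0.109, 0.994, 0.0, -0.002]
ft_force: [-7.7, 1.8, 3.9]
gripper_width: -0.0
grip_force: 3.2
```

The handle is at its stop: the force rose without motion. Backing off and rising clear.

Call:
step_arm([
  [0.4, -0.1, 0, 0, 0, 0, 0],
  [0.8, -0.2, 0, 0, 0, 0, 0],
  [0.8, -0.2, -0.8, 0, 0, 0, 0],
  [0.8, -0.2, -2.2, 0, 0, 0, 0],
  [0.8, -0.2, -3.7, 0, 0, 0, 0],
  [2.2, -0.2, -4.5, 0, 0, 0, 0],
  [3.8, -0.2, -4.8, 0, 0, 0, 0],
  [5, -0.2, -5, 0, 0, 0, 0],
])

```text
t: 13.85
position: [0.3553, -0.0155, 0.1967]
tool_rot: [0.109, 0.994, -0.0, 0.002]
ft_force: [-0.2, 0.2, 0.2]
gripper_width: -0.0003
grip_force: 0.0
```

Call:
step_arm([
  [0, 0, 0, 0, 0, 0, 0],
  [0, 0, 0, 0, 0, 0, 0],
])

```text
t: 14.05
position: [0.3573, -0.0159, 0.1964]
tool_rot: [0.109, 0.994, -0.0, 0.003]
ft_force: [0.7, -0.0, 0.1]
gripper_width: 0.0002
grip_force: 0.0
```

```bash
python3 - <<'E'
from h import *
d=arm.get_image('top'); where()
cv2.imwrite('pics/top3.png',cv2.resize(d['image'][170:350,180:480,::-1],None,fx=2.6,fy=2.6,interpolation=cv2.INTER_CUBIC))
E
```

```text
t 14.1 box [-0.139  -0.0525] z 0.1962 F box [ 0.3 -0.4] 0.4 w -0.0002
```

View pics/top3.png

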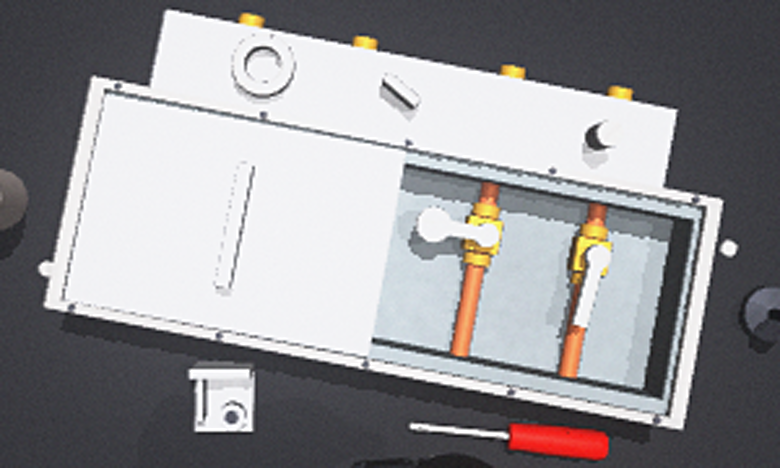

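The disc at crop (435,224) now lies along box +y from its pivot at (487,236), so the valve is shut. The plain handle, cover and bystanders are where they were, and the arm is clear.

```bash
python3 -c "
from station import arm
print(arm.finish_job())"
```

```text
the job is handed in; nothing more can be done
None
```

The job is handed in: the cover is at its left end stop, the disc-ended handle is turned shut against its stop, the plain handle and the gauges and tools on view show no movement in the last picture (bottle and ball were mostly out of frame), and the arm is clear; no verdict was returned.

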